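# Set the vice opening to the gauge fin with its thumbwheel

## Task

Close the gap of the small red bench vice to its gauge mark: roll the top of the knurled wheel towards the jaws under a fingertip, stroke by stroke, until the pointer blade on the moving jaw stands in line with the fin of the gauge clip (within 2 mm). Work only through the wheel, without pushing the jaw itself or picking anything up, leave the other things on the bench where they are, and finish clear of the vice.

Things in the scene. Friction and masses are not known exactly. Their poses are not given: they have to be found in the camera images.
- vice: Small red vice fixed to the bench, turned up to 30 deg. Origin: centre of the base plate's underside (170 mm along x, 260 along y, 16 high); z up; +y runs from the wheel along the slide to the fixed jaw. Fixed jaw: 70 x 25 mm block at y = +115 mm, top 52 mm above the bench. Wheel housing: red, centred at y = -75 mm, 50 mm along x, 100 along y, top 76 mm above the bench.
- wheel: Knurled wheel in the housing's slot, axle level along the vice's x; origin: its centre, 56 mm above the bench, at x = 0, y = -75 mm on the vice. 76 mm diameter, 26 mm wide, top 94 mm above the bench. Rolling its top to the vice's +y moves the jaw to +y, 10 mm per radian. It needs about 2 N along the rim, so a light press (5 to 10 N) carries it by friction, and it stays where left. The axle does not give.
- jaw: Moving jaw, dark steel block 70 mm along the vice's x, 30 along y, top 52 mm above the bench, between wheel housing and fixed jaw; origin on the vice's centre line 16 mm above the bench, axes as the vice's. Slides up to 70 mm along y, driven by the wheel; its steel face is 10.5 mm to the +y side of its origin.
- pointer (a point): Outer end of the pointer, an upright steel blade 4 mm thick (along y), 12 mm high, that sticks out 23 mm from the middle of the moving jaw's +x side; the point is in the middle of the blade's thickness on its top edge, 52 mm above the bench. Axes as the vice's.
- mark (a point): Gauge mark: middle of the top edge of an upright steel fin, 4 mm thick along y, 16 mm wide along x, 52 mm above the bench, on a dark clip (24 x 16 x 8 mm) fixed on the base plate at x = 70 mm on the vice; its y differs each time. Axes as the vice's. The pointer starts 14 to 48 mm short of it (on the wheel's side); set when both have the same y in the vice's frame.
- block: Loose wooden sanding block, 60 x 90 x 28 mm high, origin centre of underside. To be left alone.
- padlock: Loose padlock lying flat, body 40 x 34 x 16 mm, shackle out to 46 mm along its y; origin under the body's centre. To be left alone.
- file: Loose file with a wooden handle, 250 mm along its x, up to 24 mm wide and high, origin under it near the middle. To be left alone.
- jar: Loose small jar, 52 mm diameter, 65 mm high, origin centre of underside. To be left alone.

How it is judged:
By the outcome, as a careful person would: the job done as asked, in the order asked, and still so for the second after the job is handed in, with the robot touching nothing.
It also fails if it takes over 64 s, if anything falls off the work surface, if the arm or the gripper's body presses on something with over 40 N, if the wrist force passes 120 N, or if a joint passes its speed limit or range.

## Robot

A 6-joint arm with a two-finger parallel gripper is mounted at the origin on the work surface. World frame = base frame: x ahead of the robot, y to its left, z up, the work surface at z = 0. Lengths are in m, angles in rad, forces in N, time in s.
With the tool pointing down it reaches from about 0.35 to 0.975 m from the base axis. Payload 4.9 kg.
Tool frame: the origin (TCP) lies midway between the tips of the shut fingers; the grasp point (between the pads) lies 19 mm behind it; z points along the fingers, y is the direction in which the jaws open and shut (so a half turn about z gives the same grasp; the last joint's range is limited). The gripper opens to 85 mm and grips with 20 to 120 N. Pads are 22 mm wide; open, the fingers measure 114 mm over their backs; the gripper's body (76 mm by 85 mm) begins 54 mm behind the grasp point. The pads swing forward as they close: fully open they stand 13 mm farther back than shut.
Start: joints at [1.048, 0.053, 1.613, -0, 1.476, -0.119], TCP at [0.246, 0.575, 0.231] pointing down, gripper open.
Joint ranges: [-3.01, 3.01], [-1.01, 2.22], [0.06, 2.58], [-1.02, 4.17], [0.09, 2.62], [-3.14, 3.14]. Speed limits (rad/s): [2.57, 2.57, 3.14, 3.14, 3.14, 3.14].

## Interface

Orientations are given as a unit quaternion [w, x, y, z].
In Python, from plant import manip, cams gives the robot as it stands.
- The arm moves only by the tool jog_arm, never from a script. Its argument "targets" is a list of rows, each a list of 4 numbers: the shift along the tool's x, y, z in m, then the turn about the tool's z in degrees. A call has 1 to 5 rows; each row is the pose to reach, as a shift and turn from the pose commanded when the call began, along the tool's axes at that moment; what a row does not reach only later rows make up. A row lasts 1/12 s, in which the tool goes at most 41.7 mm and 7.16 degrees, less where a joint would pass 70% of its speed; a pose out of reach is approached as far as the arm can. A call with a gripper value outside its range is refused whole. "fingers" is the opening, from 0 (shut) to 1 (fully open), set as the call begins (left out, the last holds). The fingers move at their own pace and stop on an object; the grip force is fixed at half the most. Time passes only in rows, so rows that repeat a pose let the fingers close. It gives the time, the measured TCP pose, the force and the opening at its end, in the units of the state.
- manip.state(): the state, without advancing time (a new reading comes with each control period).
- cams.grab_frame(name): name is "scene" or "top"; returns the picture (420x560x3 uint8, red, green, blue); there is no depth.
- cams.get_calibration(name): a dict with "camera_matrix" (3x3 intrinsics, pixels), "distortion" ([k1, k2, p1, p2, k3] as OpenCV has them; the pictures are not rectified), "cam_to_world" (4x4, takes a point from camera to world coordinates). Camera axes: x right, y up, looking along -z (the intrinsics and any distortion apply to the point x, -y, -z); pixel columns grow to the right and rows downward; lengths in m; the calibration is good to about 2 mm. A picture is of the moment at which its call begins. get_calibration takes no time and is no camera call.
- manip.job_done(): hands the job in, once; it reports no verdict.
The state is a dict: "time": time; "joint_pos": joint angles; "joint_vel": joint speeds; "joint_efforts": joint torques, N m; "tool_pos": TCP position; "tool_rot": TCP orientation; "contact_force": force on the tool from outside, world axes, zero at the start; "ft_torque": the same for the moment, N m; "gripper_width": opening from 0.0 (shut) to 1.0 (fully open).
Only numpy, scipy, OpenCV 4.12 (cv2) and the standard library are available. Lean on these libraries where they do the work, as an engineer would, in place of code of your own. Each camera call takes 0.05 s, during which the arm holds its last target. There are 200 camera calls.

## Working session

There is one attempt and no reset: what is moved stays moved. The work goes in short steps, Python scripts to look and compute and a tool call to move; the robot and the scene stay as the last step left them, time stands still between calls to the robot, and variables do not carry over. Pictures are saved under pics/ and viewed, about 8 in all and at most 12, crops included, and the job is handed in when it is done.

Besides the shell and the picture viewer there is one more tool, called after ">>>" by a JSON object that holds its "method" and its "body", one argument or row to a line. jog_arm: Moves the arm, as the interface text tells. Its arguments: {"type":"object","properties":{"targets":{"type":"array"},"fingers":{"type":"number"}},"required":["targets"]}

```bash
mkdir -p pics; cat > h.py <<'E'
import numpy as np,cv2,sys
from plant import manip,cams
def cal(n):
    c=cams.get_calibration(n);return np.array(c["camera_matrix"],float),np.array(c["distortion"],float),np.array(c["cam_to_world"],float)
def px2w(n,uv,z):
    K,D,T=cal(n);p=cv2.undistortPoints(np.array(uv,float).reshape(-1,1,2),K,D).reshape(-1,2)
    d=np.c_[p[:,0],-p[:,1],-np.ones(len(p))]@T[:3,:3].T;o=T[:3,3]
    return o+d*((z-o[2])/d[:,2])[:,None]
def w2px(n,P):
    K,D,T=cal(n);P=np.atleast_2d(P);q=(P-T[:3,3])@T[:3,:3];q=q*[1,-1,-1]
    return cv2.projectPoints(q,np.zeros(3),np.zeros(3),K,D)[0].reshape(-1,2)
def save(n,f,crop=None,s=1):
    im=cams.grab_frame(n)[:,:,::-1]
    if crop: x,y,w,h=crop;im=im[y:y+h,x:x+w]
    cv2.imwrite(f,cv2.resize(im,None,fx=s,fy=s,interpolation=cv2.INTER_CUBIC))
E
python3 - <<'E'
from h import *
save("top","pics/t0.png");save("scene","pics/s0.png")
for n in("top","scene"):print(cal(n)[2][:3].round(3).tolist(),cal(n)[0][0,0])
s=manip.state();print(s["time"],s["tool_pos"],s["tool_rot"],s["contact_force"])
E
```

```text
[[-0.028, 0.988, -0.151, 0.462], [-1.0, -0.026, 0.012, 0.055], [0.008, 0.151, 0.988, 0.79]] 433.1364070972166
[[-0.182, -0.682, 0.708, 1.083], [0.983, -0.132, 0.125, 0.127], [0.008, 0.719, 0.695, 0.567]] 395.2909579370434
0.1 [0.24528657 0.57424222 0.23017602] [-2.97438264e-04  2.00526059e-01  9.79687915e-01 -8.94585743e-04] [0.23601627 0.69640739 0.38568763]
```

View pics/t0.png

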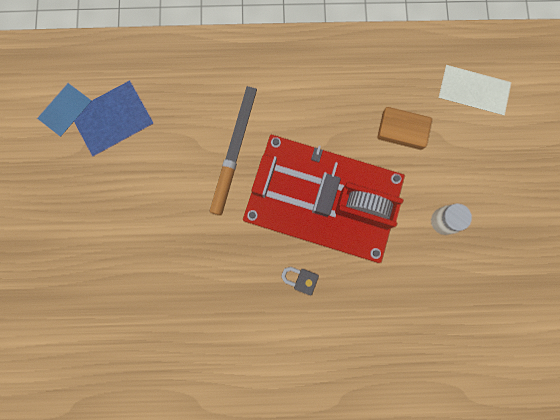

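View pics/s0.png

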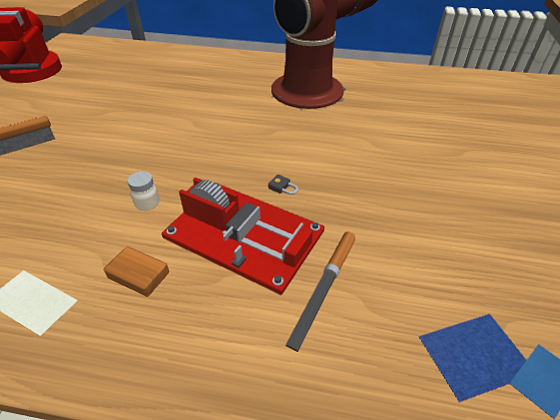

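The top view shows the vice with its wheel at (370,204), jaw at (327,195), pointer near (335,168) and clip at (317,154). I'll enlarge this area.

```bash
python3 - <<'E'
from h import *
save("top","pics/t1.png",(235,125,180,145),4.4);save("scene","pics/s1.png",(155,170,180,130),4.4)
E
```

```text
(no output)
```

View pics/t1.png

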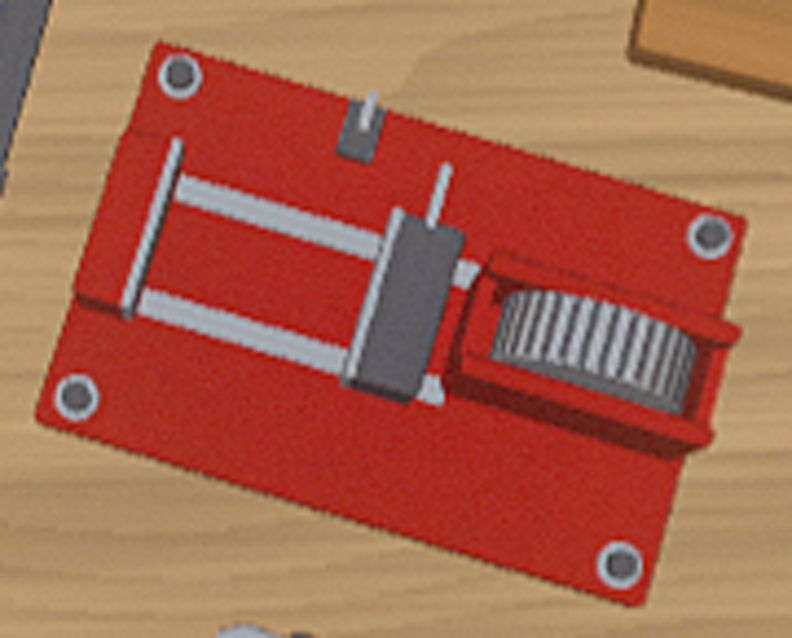

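View pics/s1.png

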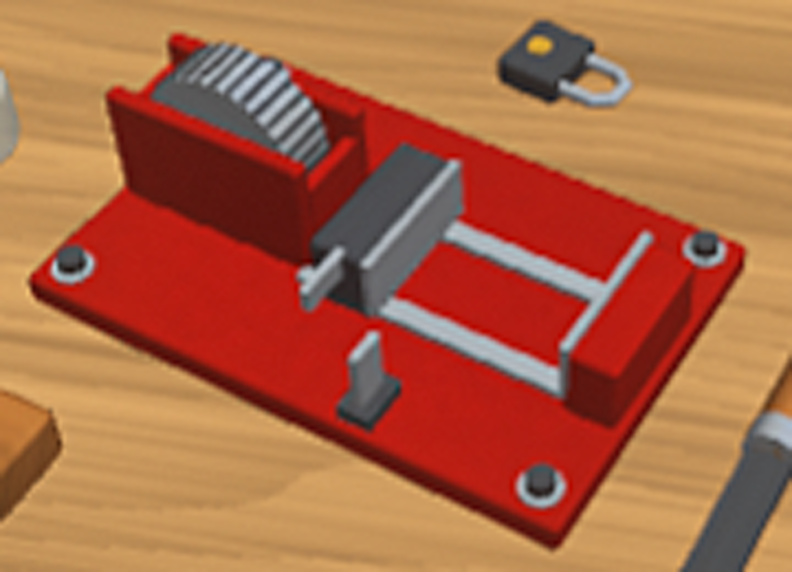

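Base corners in the top crop are at (155,42), (747,215), (643,606) and (37,425). The fin's top edge is near (368,108), and the pointer blade runs from (446,165) to (433,225). In the scene crop, the pointer end is near (303,272) and the fin top runs (354,350)–(380,334).

```bash
cat >> h.py <<'E'
def crop2px(uv,o,s): return (np.array(uv,float)+.5)/s-.5+np.array(o)
def fit(W,L):
    A=[];b=[]
    from scipy.optimize import least_squares
    f=lambda p:(L@np.array([[np.cos(p[2]),np.sin(p[2])],[-np.sin(p[2]),np.cos(p[2])]])+p[:2]-W).ravel()
    r=least_squares(f,[W[:,0].mean(),W[:,1].mean(),0]);return r.x,f(r.x)
def tov(p,W):
    c,s=np.cos(p[2]),np.sin(p[2]);return (W[:,:2]-p[:2])@np.array([[c,-s],[s,c]])
E
python3 - <<'E'
from h import *
L=np.array([[85,130],[85,-130],[-85,-130],[-85,130]])/1000
p,r=fit(px2w("top",crop2px([[155,42],[747,215],[643,606],[37,425]],(235,125),4.4),.016)[:,:2],L);print(p,r*1e3)
L2=np.array([[85,-130],[85,130],[-85,130]])/1000
p2,r2=fit(px2w("scene",crop2px([[32,282],[556,540],[744,250]],(155,170),4.4),.016)[:,:2],L2);print(p2,r2*1e3)
t=px2w("top",crop2px([[368,108],[446,165],[433,225]],(235,125),4.4),.052);print("top fin,ptr",tov(p,t)*1e3)
t=px2w("scene",crop2px([[367,341],[303,270],[343,250]],(155,170),4.4),.052);print("scene",tov(p2,t)*1e3)
c,s=np.cos(p[2]),np.sin(p[2]);R=np.array([[c,-s],[s,c]])
w=p[:2]+R@[0,-.075];print("wheel",w,"deg",np.degrees(p[2]),np.degrees(p2[2]))
E
```

```text
[ 0.59483616 -0.03754382 -0.31854549] [ 0.57405998  0.81247189  0.11057241 -1.07702554 -0.97399914 -1.61808928
  0.28936674  1.88264293]
[ 0.59775855 -0.03541591 -0.32960549] [ 0.66215222 -3.53507074 -0.18369288  0.50920878 -0.47845934  3.02586196]
top fin,ptr [[71.95540001 35.6778964 ]
 [58.38752426 -0.51685473]
 [33.32388479 -2.10721352]]
scene [[64.15543662 33.73334884]
 [46.13163861 -9.23674217]
 [29.17735671 -1.64341822]]
wheel [ 0.57134724 -0.10877071] deg -18.251311979079894 -18.88500357550104
```

>>> {"method": "jog_arm", "body": {
  "targets": [
    [-0.03,-0.026,0,-5],
    [-0.06,-0.053,0,-5],
    [-0.09,-0.079,0,-5],
    [-0.12,-0.106,0,-5],
    [-0.15,-0.132,0,-5]
  ],
  "fingers": 0
}}

```text
time: 0.62
tool_pos: [0.3318, 0.3927, 0.231]
tool_rot: [-0.0, 0.157, 0.988, -0.0]
contact_force: [0.5, -0.2, -0.4]
gripper_width: 0.298
```

>>> {"method": "jog_arm", "body": {
  "targets": [
    [-0.026,-0.028,0,0],
    [-0.051,-0.057,0,0],
    [-0.077,-0.085,0,0],
    [-0.102,-0.113,0,0],
    [-0.128,-0.142,0,0]
  ]
}}

```text
time: 1.03
tool_pos: [0.4092, 0.218, 0.2313]
tool_rot: [0.0, 0.157, 0.988, 0.0]
contact_force: [0.2, 0.9, -0.9]
gripper_width: 0.004
```

>>> {"method": "jog_arm", "body": {
  "targets": [
    [-0.026,-0.028,0,0],
    [-0.051,-0.057,0,0],
    [-0.077,-0.085,0,0],
    [-0.102,-0.113,0,0],
    [-0.128,-0.142,0.02,0]
  ]
}}

```text
time: 1.45
tool_pos: [0.4885, 0.0445, 0.2163]
tool_rot: [0.004, 0.158, 0.987, 0.0]
contact_force: [1.5, 0.1, 0.8]
gripper_width: -0.003
```

>>> {"method": "jog_arm", "body": {
  "targets": [
    [-0.026,-0.028,0.015,0],
    [-0.051,-0.057,0.03,0],
    [-0.077,-0.085,0.045,0],
    [-0.102,-0.113,0.06,0],
    [-0.128,-0.142,0.08,0]
  ]
}}

```text
time: 1.87
tool_pos: [0.5633, -0.1287, 0.1332]
tool_rot: [0.001, 0.158, 0.987, -0.0]
contact_force: [0.4, 0.3, 0.3]
gripper_width: -0.002
```

>>> {"method": "jog_arm", "body": {
  "targets": [
    [0,0,0.012,0],
    [0,0,0.012,0],
    [0,0,0.012,0]
  ]
}}

```text
time: 2.12
tool_pos: [0.5615, -0.1261, 0.12]
tool_rot: [-0.001, 0.158, 0.987, 0.0]
contact_force: [0.5, 0.5, 0.2]
gripper_width: -0.003
```

```bash
python3 - <<'E'
from h import *
save("scene","pics/s2.png",(155,120,180,135),4.4)
print(manip.state()["tool_pos"],manip.state()["contact_force"])
E
```

```text
[ 0.56219785 -0.12583375  0.12138456] [ 0.78153943 -0.09414628 -0.41008368]
```

View pics/s2.png

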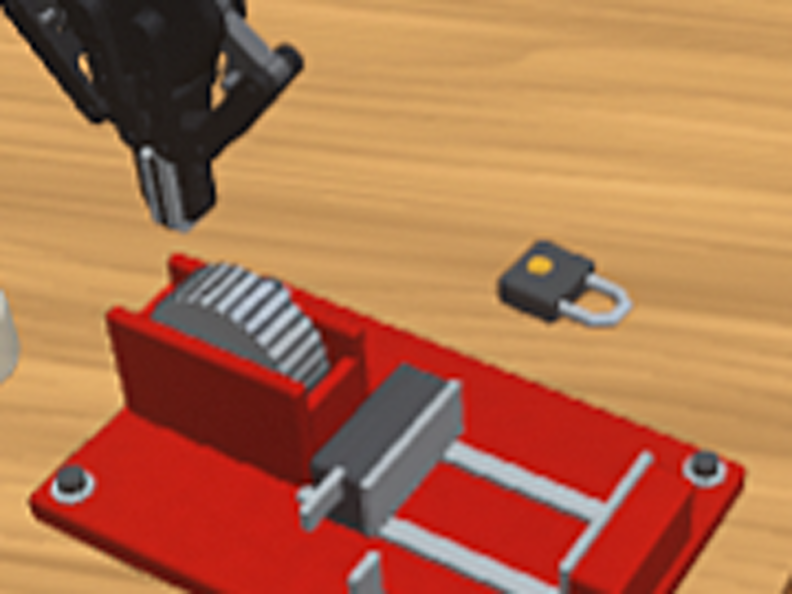

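The picture shows the shut fingertips at (175,228), above the back part of the wheel. That agrees with the computed position, about 20 mm short of the wheel's top.

>>> {"method": "jog_arm", "body": {
  "targets": [
    [-0.004,0,0.01,0],
    [-0.004,0,0.02,0],
    [-0.004,0,0.027,0],
    [-0.004,0,0.027,0],
    [-0.004,0,0.027,0]
  ]
}}

```text
time: 2.58
tool_pos: [0.5656, -0.1271, 0.0933]
tool_rot: [-0.001, 0.157, 0.988, 0.0]
contact_force: [0.5, 0.4, 0.3]
gripper_width: -0.003
```

>>> {"method": "jog_arm", "body": {
  "targets": [
    [0,0,0.002,0],
    [0,0,0.002,0],
    [0,0,0.002,0]
  ]
}}

```text
time: 2.83
tool_pos: [0.5664, -0.1278, 0.0926]
tool_rot: [0.0, 0.158, 0.988, -0.0]
contact_force: [0.3, -0.7, -0.7]
gripper_width: -0.001
```

>>> {"method": "jog_arm", "body": {
  "targets": [
    [0,0,0.002,0],
    [0,0,0.002,0],
    [0,0,0.002,0]
  ]
}}

```text
time: 3.08
tool_pos: [0.5667, -0.1281, 0.091]
tool_rot: [0.001, 0.158, 0.987, -0.0]
contact_force: [0.2, -0.9, 2.8]
gripper_width: 0.001
```

>>> {"method": "jog_arm", "body": {
  "targets": [
    [0,0,0.002,0],
    [0,0.004,-0.0003,0],
    [0,0.008,-0.002,0],
    [0,0.012,-0.003,0],
    [0,0.016,-0.0035,0]
  ]
}}

```text
time: 3.5
tool_pos: [0.5713, -0.1122, 0.0937]
tool_rot: [0.0, 0.158, 0.987, 0.0]
contact_force: [0.4, -1.4, 1.0]
gripper_width: -0.0
```

>>> {"method": "jog_arm", "body": {
  "targets": [
    [0,0.001,0.0015,0],
    [0,0.004,0.002,0],
    [0,0.008,0.002,0],
    [0,0.012,0.003,0],
    [0,0.016,0.0045,0]
  ]
}}

```text
time: 3.92
tool_pos: [0.577, -0.0965, 0.0924]
tool_rot: [0.0, 0.158, 0.988, 0.001]
contact_force: [-6.7, 4.3, 19.2]
gripper_width: -0.001
```

>>> {"method": "jog_arm", "body": {
  "targets": [
    [0,0.001,-0.0012,0],
    [0,0.005,0.0006,0],
    [0,0.009,0.003,0]
  ]
}}

```text
time: 4.17
tool_pos: [0.5802, -0.0871, 0.0889]
tool_rot: [0.001, 0.158, 0.987, 0.002]
contact_force: [-2.5, 6.6, 13.4]
gripper_width: 0.0
```

>>> {"method": "jog_arm", "body": {
  "targets": [
    [0,0,-0.02,0],
    [0,-0.02,-0.025,0],
    [0,-0.044,-0.025,0],
    [0,-0.046,-0.025,0],
    [0,-0.046,-0.02,0]
  ]
}}

```text
time: 4.58
tool_pos: [0.5649, -0.1329, 0.1064]
tool_rot: [0.001, 0.158, 0.987, 0.0]
contact_force: [0.8, 1.0, 0.2]
gripper_width: 0.002
```

```bash
python3 - <<'E'
from h import *
save("top","pics/t3.png",(295,140,70,70),8.5)
print(manip.state()["tool_pos"],manip.state()["contact_force"])
E
```

```text
[ 0.56396246 -0.13193654  0.1044842 ] [-0.8179503  -0.10614362 -0.86890371]
```

View pics/t3.png

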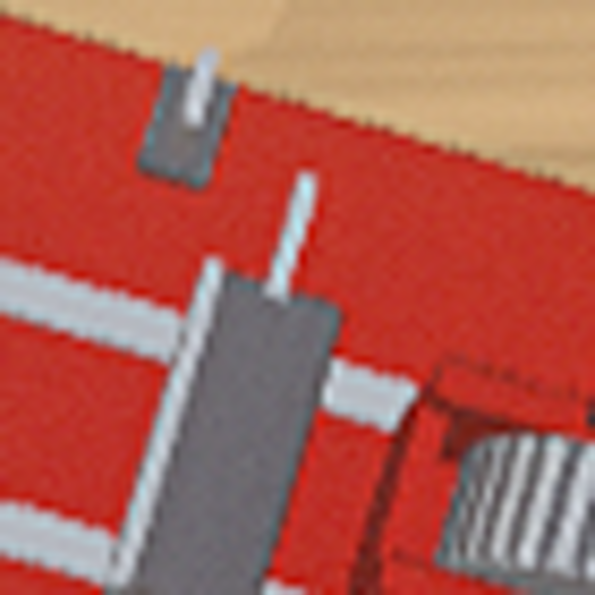

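The jaw has moved. The fin's top edge now runs (208,55)–(193,120) and the pointer (307,177)–(277,290).

```bash
cat >> h.py <<'E'
P=np.array([.59484,-.03754,-.3185])
def gap(uv,o,s): return tov(P,px2w("top",crop2px(uv,o,s),.052))*1e3
E
python3 - <<'E'
from h import *
print(gap([[208,55],[193,120],[307,177],[277,290]],(295,140),8.5))
E
```

```text
[[77.83698531 35.90930211]
 [63.55993959 35.08960019]
 [58.70184261  9.22627011]
 [33.92299988  8.71414865]]
```

>>> {"method": "jog_arm", "body": {
  "targets": [
    [0,0.005,0.0145,0],
    [0,0.005,0.0187,0],
    [0,0.01,0.0161,0],
    [0,0.015,0.0143,0],
    [0,0.02,0.0133,0]
  ]
}}

```text
time: 5.05
tool_pos: [0.572, -0.1132, 0.0937]
tool_rot: [0.001, 0.157, 0.988, -0.0]
contact_force: [0.7, -0.8, 2.0]
gripper_width: 0.004
```

>>> {"method": "jog_arm", "body": {
  "targets": [
    [0,0.005,-0.0003,0],
    [0,0.01,0,0],
    [0,0.015,0.001,0],
    [0,0.02,0.0028,0],
    [0,0.025,0.0054,0]
  ]
}}

```text
time: 5.47
tool_pos: [0.5804, -0.0882, 0.0896]
tool_rot: [0.001, 0.157, 0.988, 0.001]
contact_force: [-1.0, 3.7, 11.9]
gripper_width: 0.002
```

>>> {"method": "jog_arm", "body": {
  "targets": [
    [0,0,-0.02,0],
    [0,-0.02,-0.023,0],
    [0,-0.043,-0.023,0],
    [0,-0.045,-0.0187,0],
    [0,-0.045,-0.0187,0]
  ]
}}

```text
time: 5.88
tool_pos: [0.5631, -0.1318, 0.1039]
tool_rot: [-0.002, 0.158, 0.987, 0.001]
contact_force: [-0.1, 0.0, -0.8]
gripper_width: 0.002
```

```bash
python3 - <<'E'
from h import *
save("top","pics/t4.png",(295,140,70,70),8.5)
print(manip.state()["tool_pos"],manip.state()["contact_force"])
E
```

```text
[ 0.56335819 -0.13137316  0.10409962] [ 0.41272354 -0.42975296  0.48129337]
```

View pics/t4.png

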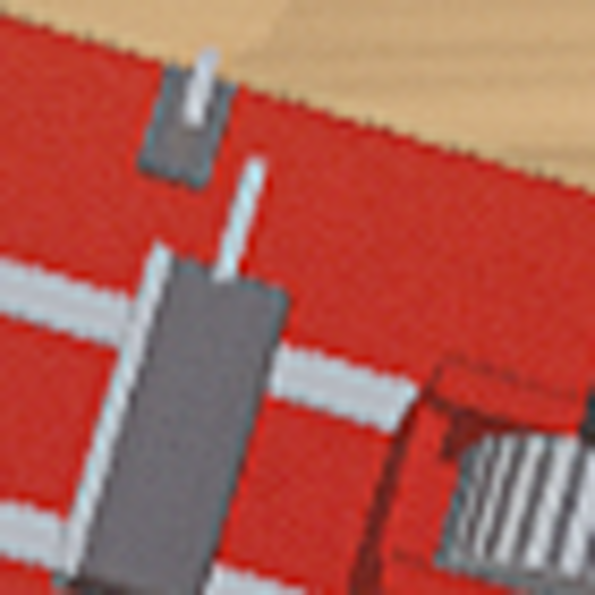

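Pointer end now at (255,162), root at (226,275). That stroke gave about 11 mm, leaving about 15 mm, so I'll repeat the same stroke and then measure.

>>> {"method": "jog_arm", "body": {
  "targets": [
    [0,0.005,0.0145,0],
    [0,0.005,0.0187,0],
    [0,0.01,0.0161,0],
    [0,0.015,0.0143,0],
    [0,0.02,0.0133,0]
  ]
}}

```text
time: 6.35
tool_pos: [0.5718, -0.113, 0.0937]
tool_rot: [0.001, 0.157, 0.988, -0.0]
contact_force: [0.2, -1.6, 2.2]
gripper_width: 0.001
```

>>> {"method": "jog_arm", "body": {
  "targets": [
    [0,0.005,-0.0003,0],
    [0,0.01,0,0],
    [0,0.015,0.001,0],
    [0,0.02,0.0028,0],
    [0,0.025,0.0054,0]
  ]
}}

```text
time: 6.77
tool_pos: [0.5802, -0.0881, 0.0895]
tool_rot: [0.001, 0.157, 0.988, 0.001]
contact_force: [-0.5, 3.4, 12.2]
gripper_width: 0.0
```

>>> {"method": "jog_arm", "body": {
  "targets": [
    [0,0,-0.02,0],
    [0,-0.02,-0.023,0],
    [0,-0.043,-0.023,0],
    [0,-0.045,-0.0187,0],
    [0,-0.045,-0.0187,0]
  ]
}}

```text
time: 7.18
tool_pos: [0.5632, -0.1319, 0.104]
tool_rot: [-0.002, 0.158, 0.987, 0.001]
contact_force: [0.1, 0.5, -0.1]
gripper_width: -0.001
```

```bash
python3 - <<'E'
from h import *
save("top","pics/t5.png",(295,140,60,60),10)
print(manip.state()["tool_pos"])
print(gap([[208,55],[193,120],[255,162],[226,275]],(295,140),8.5))
E
```

```text
[ 0.5634252  -0.13135278  0.10419245]
[[77.83698531 35.90930211]
 [63.55993959 35.08960019]
 [58.66269368 20.37656693]
 [33.93152713 19.61200038]]
```

View pics/t5.png

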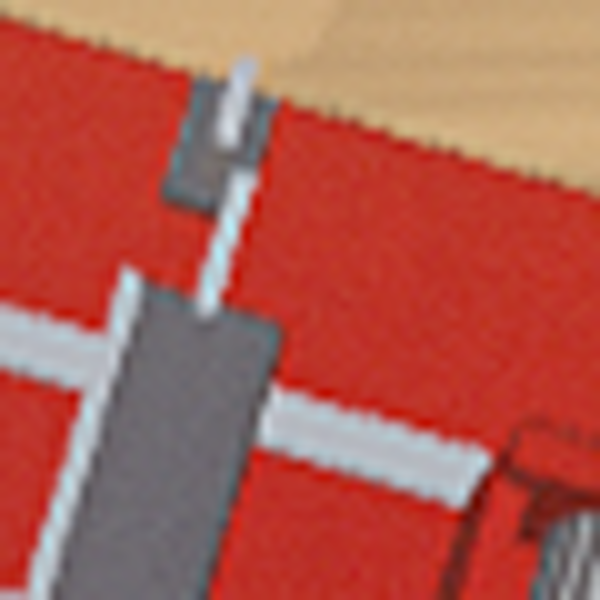

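Fin runs (246,62)–(229,140) and the pointer (243,178)–(207,308).

```bash
python3 - <<'E'
from h import *
print(gap([[246,62],[229,140],[243,178],[207,308]],(295,140),10))
im=cams.grab_frame("top").astype(int)
# subpixel: centroid of bright-neutral pixels per row
for r in range(146,172):
    row=im[r,305:330]; w=np.clip(row[:,1]-140,0,None)*(np.abs(row[:,0]-row[:,2])<60)
    if w.sum()>60:
        u=(w*np.arange(305,330)).sum()/w.sum(); print(r,u.round(2),w.sum(),tov(P,px2w("top",[[u,r]],.052))[0].round(4)*1e3)
E
```

```text
[[78.38890183 35.84453027]
 [63.8748239  34.84012848]
 [57.96722741 30.60403198]
 [33.64314796 30.24802572]]
146 319.03 119 [77.9 35.9]
147 318.91 140 [76.1 35.6]
148 318.67 131 [74.2 35.5]
149 318.86 132 [72.5 34.7]
150 317.94 126 [70.3 35.8]
151 317.72 123 [68.5 35.6]
152 317.48 124 [66.6 35.6]
153 317.5 112 [64.9 35. ]
158 318.64 133 [56.7 30.6]
159 318.51 130 [54.9 30.4]
160 318.25 146 [53.1 30.3]
161 317.6 129 [51.  30.9]
162 317.5 137 [49.2 30.6]
163 317.45 127 [47.4 30.2]
164 316.61 125 [45.3 31.1]
165 316.49 140 [43.5 30.8]
166 316.44 121 [41.7 30.4]
167 313.02 204 [38.3 35.6]
168 311.43 267 [35.8 37.8]
169 311.83 244 [34.2 36.6]
170 311.04 231 [32.1 37.5]
171 307.7 135 [28.7 42.6]
```

>>> {"method": "jog_arm", "body": {
  "targets": [
    [0,0.0155,0,0],
    [0,0.0155,0.0142,0],
    [0,0.0155,0.0142,0],
    [0,0.0205,0.0133,0],
    [0,0.0255,0.013,0]
  ]
}}

```text
time: 7.7
tool_pos: [0.5733, -0.1076, 0.0937]
tool_rot: [0.0, 0.157, 0.988, -0.0]
contact_force: [0.4, -1.6, 3.4]
gripper_width: 0.003
```

>>> {"method": "jog_arm", "body": {
  "targets": [
    [0,0.005,0.0004,0],
    [0,0.009,0.0012,0],
    [0,0.009,0.0012,0],
    [0,0.009,-0.02,0],
    [0,0.009,-0.03,0]
  ]
}}

```text
time: 8.12
tool_pos: [0.5753, -0.0986, 0.1236]
tool_rot: [-0.0, 0.157, 0.988, 0.0]
contact_force: [0.4, -0.5, 0.8]
gripper_width: 0.004
```

```bash
python3 - <<'E'
from h import *
save("top","pics/t6.png",(295,140,60,60),10)
print(manip.state()["tool_pos"])
im=cams.grab_frame("top").astype(int)
for r in range(146,172):
    row=im[r,300:330]; w=np.clip(row[:,1]-140,0,None)*(np.abs(row[:,0]-row[:,2])<60)
    if w.sum()>60:
        u=(w*np.arange(300,330)).sum()/w.sum(); print(r,u.round(2),w.sum(),tov(P,px2w("top",[[u,r]],.052))[0].round(4)*1e3)
E
```

```text
[ 0.57691546 -0.09922431  0.12621369]
146 318.99 134 [77.9 36. ]
147 318.92 154 [76.1 35.6]
148 318.7 139 [74.2 35.5]
149 318.68 145 [72.5 35. ]
150 317.95 141 [70.3 35.8]
151 317.77 138 [68.5 35.6]
152 317.49 136 [66.6 35.5]
153 317.47 126 [64.8 35.1]
157 316.61 130 [57.4 34.5]
158 316.49 135 [55.6 34.3]
159 316.23 144 [53.8 34.2]
160 315.94 161 [51.9 34.2]
161 315.67 150 [50.  34.1]
162 315.45 129 [48.2 34. ]
163 315.14 127 [46.3 34. ]
164 314.65 139 [44.3 34.4]
165 314.49 149 [42.5 34.2]
166 314.44 135 [40.7 33.8]
167 309.93 255 [36.7 40.8]
168 309.62 285 [34.8 40.8]
169 309.74 262 [33.2 40.1]
170 307.64 207 [30.4 43.2]
171 304.46 128 [27.1 48. ]
```

View pics/t6.png

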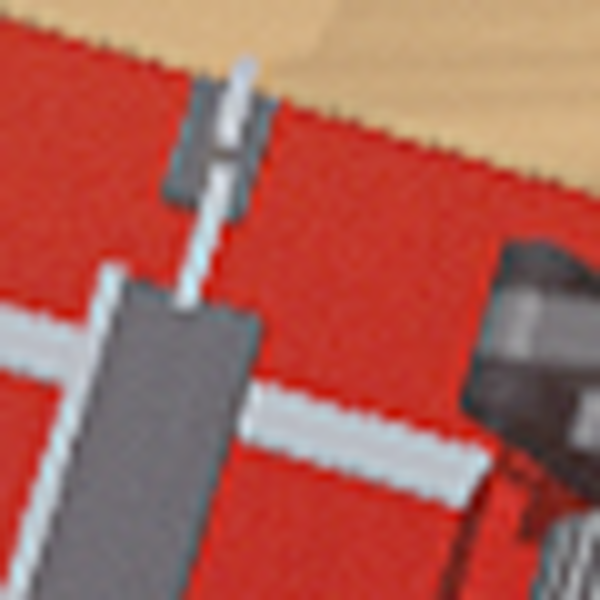

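The blades are nearly in line, about 1 mm short, with the pointer at (223,165) and the fin's lower end at (228,145). I'll add one small stroke.

>>> {"method": "jog_arm", "body": {
  "targets": [
    [0,-0.0135,0,0],
    [0,-0.0135,0.0303,0],
    [0,-0.0135,0.0303,0],
    [0,-0.01,0.0303,0],
    [0,-0.006,0.0303,0]
  ]
}}

```text
time: 8.63
tool_pos: [0.5747, -0.1074, 0.0937]
tool_rot: [0.002, 0.158, 0.987, -0.001]
contact_force: [2.4, -3.4, 5.2]
gripper_width: 0.002
```

>>> {"method": "jog_arm", "body": {
  "targets": [
    [0,0,0,0],
    [0,0,-0.02,0],
    [0,0,-0.06,0],
    [0,0,-0.1,0],
    [0,0,-0.12,0]
  ]
}}

```text
time: 9.05
tool_pos: [0.5738, -0.1059, 0.2161]
tool_rot: [0.001, 0.158, 0.987, -0.0]
contact_force: [1.0, -1.2, 1.6]
gripper_width: -0.0
```

```bash
python3 - <<'E'
from h import *
s=manip.state();print(s["tool_pos"],s["contact_force"])
save("top","pics/t7.png",(235,125,180,145),4.4)
im=cams.grab_frame("top").astype(int)
A={}
for r in range(146,167):
    row=im[r,300:330]; w=np.clip(row[:,1]-140,0,None)*(np.abs(row[:,0]-row[:,2])<60)
    if w.sum()>60:
        u=(w*np.arange(300,330)).sum()/w.sum(); A[r]=tov(P,px2w("top",[[u,r]],.052))[0]*1e3
F=np.array([A[r] for r in A if r<154]);Q=np.array([A[r] for r in A if 157<=r<166])
print(F.mean(0),Q.mean(0),np.polyfit(*Q.T,1),np.polyval(np.polyfit(*Q.T,1),70))
E
```

```text
[ 0.5738478  -0.10589858  0.21610407] [ 1.04502364 -1.18213176  1.58279535]
[71.35945456 35.50823469] [49.42079632 36.12742717] [-1.20651746e-02  3.67236977e+01] 35.87913548243098
```

View pics/t7.png

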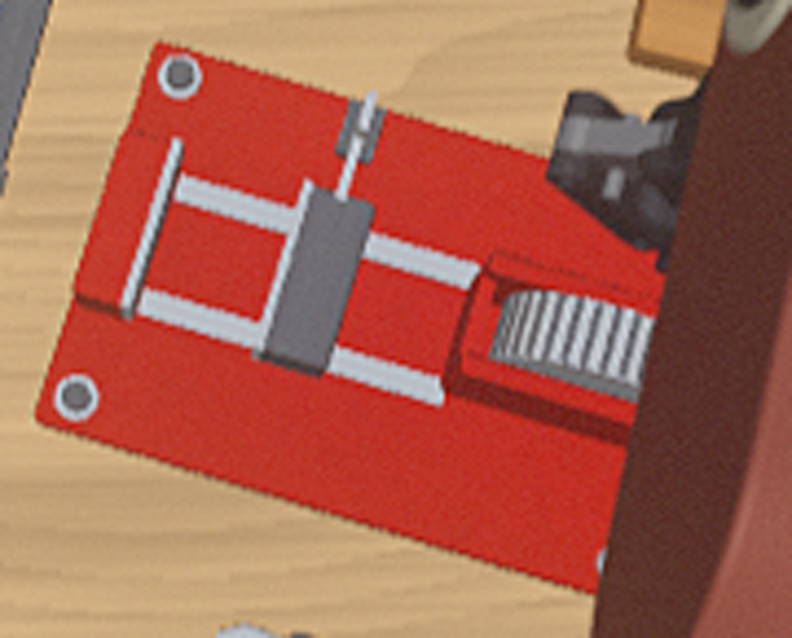

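By the top camera the pointer is now 0.4–1 mm past the fin. I'll cross-check with the scene camera.

```bash
python3 - <<'E'
from h import *
save("scene","pics/s8.png",(215,205,56,42),14)
E
```

```text
(no output)
```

View pics/s8.png

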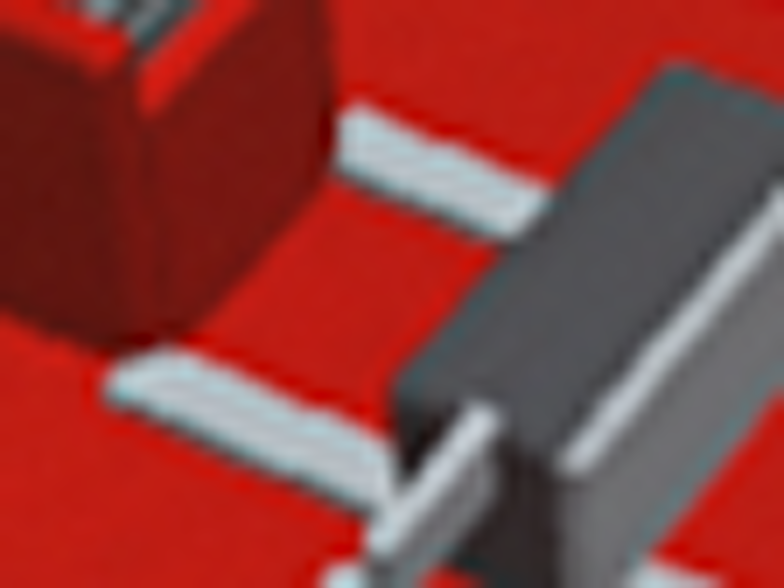

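The crop cut off the fin, which starts at (340,575). The pointer's top runs (487,410)–(385,545). I'll shift the crop down.

```bash
python3 - <<'E'
from h import *
save("scene","pics/s9.png",(222,228,40,32),18)
E
```

```text
(no output)
```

View pics/s9.png

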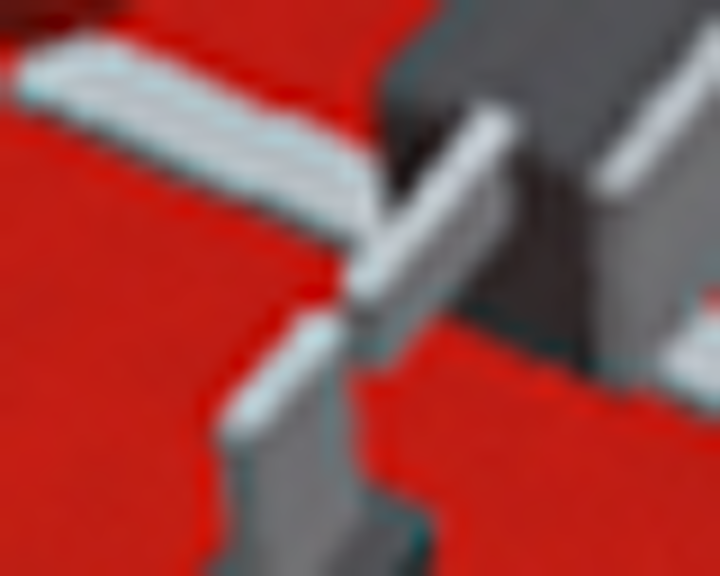

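In the scene view the pointer's top runs (495,115)–(362,285) and the fin's top (322,320)–(235,425). The fin sits slightly to the wheel side.

```bash
python3 - <<'E'
from h import *
for yaw in(-.3185,-.324,-.3296):
    p=np.array([.5963,-.0365,yaw])
    print(yaw,(tov(p,px2w("scene",crop2px([[495,115],[362,285],[322,320],[235,425]],(222,228),18),.052))*1e3).round(1).tolist())
E
```

```text
-0.3185 [[31.1, 34.7], [55.6, 35.3], [61.1, 34.4], [75.7, 34.3]]
-0.324 [[30.9, 34.8], [55.4, 35.6], [60.9, 34.7], [75.5, 34.8]]
-0.3296 [[30.7, 35.0], [55.2, 35.9], [60.7, 35.0], [75.3, 35.2]]
```

```bash
python3 -c "
from h import *
print(manip.job_done()); print(manip.state()['time'])"
```

```text
the job is handed in; nothing more can be done
None
the job is handed in; nothing more can be done
```

I closed the vice gap to the gauge mark and handed the job in at about 9 s on the robot clock. I rolled only the wheel's top under the shut fingertips: three full strokes, one half stroke and a small final one.

- **Alignment:** my last checks put the pointer slightly past the fin. The top camera gave about 0.4–1 mm and the scene camera about 0.6–0.9 mm, within the 2 mm allowed. The pictures are only good to roughly half a millimetre, so I did not roll it back.
- **Force:** the first stroke pressed harder than intended, reading about 19 N, and the next two full strokes read about 12 N near their ends. The target was 5–10 N. These were fingertip presses on the wheel, well below the 120 N wrist limit.
- **Finish:** the arm ended raised about 120 mm above the wheel with no real contact force. I made no contact with the loose objects, but I did not measure their positions again at the end.

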